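Refit the drive disc of the bench grinder and snap its guard shut

ROBOT

A 7-joint arm with a two-finger parallel gripper is mounted at the origin on a cart in front of the work surface, level with it; the furniture and walls round the work are solid. World frame = base frame: x ahead of the robot, y to its left, z up, the work surface at z = 0. Lengths are in m, angles in rad, forces in N, time in s.
With the tool pointing down it reaches from about 0.35 to 0.775 m from the base axis. Payload 3.1 kg.
Tool frame: the origin (TCP) lies where the fingers leave the gripper's body, on its centre line; the fingertips stand 73 mm ahead of it and the grasp point (between the pads) lies 54 mm ahead of it; z points along the fingers, y is the direction in which the jaws open and shut (so a half turn about z gives the same grasp; the last joint's range is limited). The gripper opens to 85 mm and grips with 20 to 120 N. Pads are 22 mm wide; open, the fingers measure 114 mm over their backs; the gripper's body (76 mm by 85 mm) begins 54 mm behind the grasp point. The pads swing forward as they close: fully open they stand 13 mm farther back than shut.
Start: joints at [-1.236, 0.311, 0.014, 1.512, -0.004, 1.319, -0.027], TCP at [0.202, 0.511, 0.304] pointing down, gripper open.
Joint ranges: [-2.7, 2.7], [-0.3, 1.91], [-1.27, 1.3], [0.12, 2.57], [-1.44, 4.58], [0.2, 2.03], [-3.05, 3.05]. Speed limits (rad/s): [2.79, 2.79, 3.14, 3.14, 3.14, 3.14, 3.14].

INTERFACE

Orientations are given as a unit quaternion [w, x, y, z].
In Python, from plant import arm, viewer gives the robot as it stands. The module is installed in compiled form; this text tells all that it offers.
- The arm moves only by the shell command python3 -m creep 'ROWS' [OPENING]. ROWS is JSON, a list of rows, each a list of 2 entries, a list of its own where there are three numbers: the shift along the tool's x, y, z in cm, then the turn, a rotation vector about the tool's x, y, z in degrees. In form: [[[tx, ty, tz], [ax, ay, az]], ...]. A call has 1 to 8 rows; each row shifts and turns the commanded pose from where the row before left it, along the tool's axes as they then stand; what a row does not reach is not made up. A row lasts 1/12 s, in which the tool goes at most 41.7 mm and 7.16 degrees, less where a joint would pass 70% of its speed; a pose out of reach is approached as far as the arm can. A call with a gripper value outside its range is refused whole. OPENING is the opening, from -1 (shut) to 1 (fully open), set as the call begins (- or left out, the last holds). The fingers move at their own pace and stop on an object; the grip force is fixed at half the most. Time passes only in rows, so rows that do not move let the fingers close. It gives the time, the measured TCP pose, the force and the opening at its end, in the units of the state.
- arm.get_state(): the state, without advancing time (a new reading comes with each control period).
- viewer.grab_frame(name): name is "scene" or "side" or "wrist"; returns the picture (420x560x3 uint8, red, green, blue); there is no depth.
- viewer.camera_info(name): a dict with "fx", "fy", "cx", "cy" (pixels), "extrinsics" (4x4, takes a point from camera to world coordinates). Camera axes: x right, y down, z forward; pixel columns grow to the right and rows downward; lengths in m; the calibration is good to about 2 mm. A picture is of the moment at which its call begins: read the wrist's pose just before it. camera_info takes no time and is no camera call; for the wrist camera it gives the pose at the moment of the call.
- arm.close_job(): hands the job in, once; it reports no verdict.
The state is a dict: "time_s": time; "qpos": joint angles; "joint_velocities": joint speeds; "tau": joint torques, N m; "position": TCP position; "ee_rot": TCP orientation; "force": force on the tool from outside, world axes, zero at the start; "torque": the same for the moment, N m; "width": opening from 0.0 (shut) to 1.0 (fully open).
Only numpy, scipy, OpenCV 4.12 (cv2) and the standard library are available. Lean on these libraries where they do the work, as an engineer would, in place of code of your own. Each camera call takes 0.05 s, during which the arm holds its last target. There are 200 camera calls.

TASK

Put the disc with three holes onto the three studs of the grinder's inclined flange: turn it until all its holes line up with the studs and slide it fully home, flat against the flange. Then swing the grinder's hinged guard flap down and press it until its catch snaps and holds it shut. Leave the four-hole disc and the two loose metal strips beside the discs where they are.

Things in the scene. Friction and masses are not known exactly. Their poses are not given: they have to be found in the camera images.
- disc: The disc to fit: plain steel, 100 mm wide, 8 mm thick (rim lip 9), 0.2 to 0.42 kg, flat on the desk. Three through holes 10.5 mm wide, 120 degrees apart on a circle of 34 mm radius, the first on its +x axis. A boss 30 mm across stands on its middle, to 40 mm above the underside, with two flats 24 mm apart facing its +y and -y. Origin: centre of the underside; z up through the boss.
- disc_four: A second disc, the same in every way but with four holes 90 degrees apart (one on its +x axis), so that it does not fit; it lies near the first, sometimes to the left and sometimes to the right. Leave it alone. Origin: centre of the underside.
- grinder: Small grey bench grinder, fixed, foot 165 x 130 mm, 200 mm high with its guard open. Origin: centre of its foot; the front is -x. Its bed slopes 30 degrees, low at the front, so the flange looks up and forward. The guard hinges between two posts at the bed's upper end. A catch post stands 45 mm up the slope from the flange centre and 59 mm towards -y, 29 mm higher than the flange face.
- flange_face (a point): Centre of the face of the stiff round drive flange (92 mm). z: its axis, out of the face, 30 degrees from vertical. Three studs stand along z, 8 mm thick, 16 mm long (last 5 mm tapered to 3 mm), 120 degrees apart on a circle of 34 mm radius, the first on this point's +x axis. The flange starts at any angle. Fully home, the disc's origin is at this point, z axes equal.
- guard (a joint): Angle of the guard, an aluminium plate 88 mm wide along its hinge, 3 mm thick, reaching 48 mm from it. 0: shut, parallel to the flange face, free edge down the slope over the disc's upper part. 1.9 rad: open, where a light spring holds it at the start; left ajar it springs open. In the last 0.3 rad it must be pushed past a spring catch (about 6 N at 40 mm), which then holds it at 0.
- guard_hinge (a point): Middle of the guard's hinge pin, 75 mm up the slope from the flange centre and 20 mm above the flange face along the flange axis. Has the grinder's upright axes; the pin runs along the grinder's y axis.
- guard_edge (a point): Middle of the guard's free edge, on its outer face (the face to press), 48 mm from the hinge. Axes move with the guard: x from the free edge to the hinge, y along the hinge, z out of the outer face.
- zinc_plate: Loose zinc strip, 19 x 190 x 6 mm, lying on the desk between the two discs. Leave it alone. Origin: centre of its underside, long axis y.
- cover_plate: Loose slotted nickel strip, 20 x 150 x 8 mm, lying on the desk between the discs and the grinder. Leave it alone. Origin: centre of its underside, long axis y.

How it is judged:
By the outcome, as a careful person would: the job done as asked, in the order asked, and still so for the second after the job is handed in, with the robot touching nothing.
It also fails if it takes over 51 s, if anything falls off the work surface, if the arm or the gripper's body presses on something with over 40 N, if the wrist force passes 120 N, or if a joint passes its speed limit or range.

## Working session

There is one attempt and no reset: what is moved stays moved. The work goes in short steps, Python scripts to look and compute and a shell command to move; the robot and the scene stay as the last step left them, time stands still between calls to the robot, and variables do not carry over. Pictures are saved under pics/ and viewed, about 8 in all and at most 12, crops included, and the job is handed in when it is done.

```bash
mkdir -p pics; python3 - <<'E'
from plant import arm, viewer
import cv2, numpy as np
np.set_printoptions(precision=4,suppress=True)
s=arm.get_state();print(s)
for n in("scene","side","wrist"):
    c=viewer.camera_info(n);print(n,c['fx'],c['cx'],c['cy'],np.array(c['extrinsics']))
    im=viewer.grab_frame(n);cv2.imwrite(f"pics/{n}0.png",im[...,::-1])
E
```

```text
{'time_s': 0.0, 'qpos': array([-1.2357,  0.3117,  0.014 ,  1.5131, -0.0044,  1.3192, -0.0272]), 'joint_velocities': array([ 0.0014,  0.0008,  0.    ,  0.0005,  0.0011, -0.0011,  0.0001]), 'tau': array([  0.0005, -37.9904,   0.1465, -23.0592,   0.0124,   0.0136,
        -0.    ]), 'position': array([0.2022, 0.5109, 0.3028]), 'ee_rot': array([-0.0002,  0.1873,  0.9823, -0.0012]), 'force': array([ 0.4419, -0.3092, -0.6353]), 'torque': array([-0.0183, -0.0008,  0.025 ]), 'width': 1.0068693970133913}
scene 516.6233377730604 282.88221878157765 212.9977086461216 [[ 0.692  -0.395   0.6043 -0.1618]
 [-0.7219 -0.3839  0.5757 -0.7216]
 [ 0.0046 -0.8346 -0.5508  0.7362]
 [ 0.      0.      0.      1.    ]]
side 506.47377600466496 284.1114918079252 202.50582317325984 [[-0.9496 -0.1467  0.2769  0.19  ]
 [-0.3131  0.4816 -0.8185  0.8784]
 [-0.0133 -0.864  -0.5033  0.7012]
 [ 0.      0.      0.      1.    ]]
wrist 314.10689118274684 275.3484457412173 210.4054463052818 [[ 0.3684  0.8911  0.2651  0.1351]
 [ 0.9297 -0.3526 -0.1067  0.5382]
 [-0.0016  0.2857 -0.9583  0.3732]
 [ 0.      0.      0.      1.    ]]
```

View pics/scene0.png

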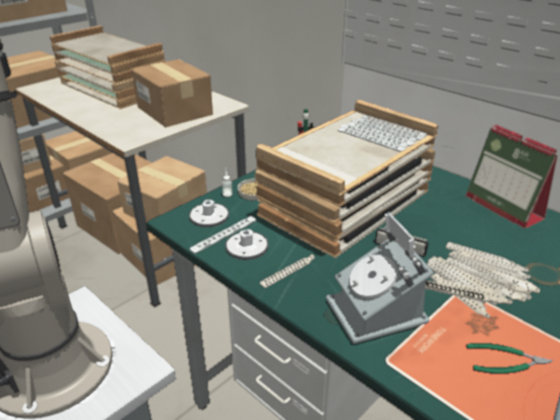

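View pics/side0.png

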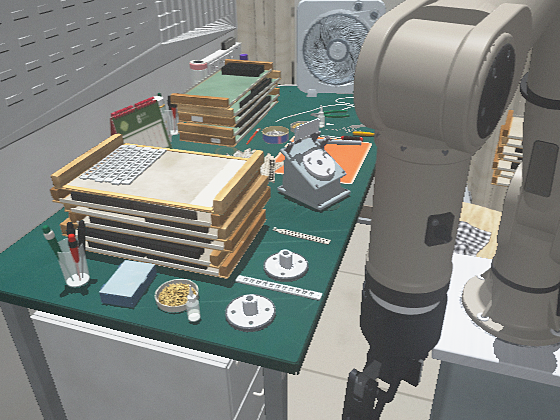

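Scene view: discs at about (209,213) and (247,244), grinder at about (375,285). In the side view they are at (250,311), (286,262) and (318,165). A tray stack stands behind the discs. I'll zoom in on these.

```bash
cat > h.py <<'E'
from plant import arm, viewer
import cv2, numpy as np
from scipy.spatial.transform import Rotation as R
np.set_printoptions(precision=4,suppress=True)
def q2R(q): return R.from_quat([q[1],q[2],q[3],q[0]])
def cam(n):
    c=viewer.camera_info(n); return c
def ray(c,u,v):
    E=np.array(c['extrinsics']); d=E[:3,:3]@np.array([(u-c['cx'])/c['fx'],(v-c['cy'])/c['fy'],1]); return E[:3,3],d
def onz(c,u,v,z):
    o,d=ray(c,u,v); return o+d*(z-o[2])/d[2]
def proj(c,P):
    E=np.array(c['extrinsics']); p=(np.atleast_2d(P)-E[:3,3])@E[:3,:3]
    return np.c_[c['fx']*p[:,0]/p[:,2]+c['cx'],c['fy']*p[:,1]/p[:,2]+c['cy']]
E
python3 - <<'E'
from h import *
cs,cd=cam('scene'),cam('side')
for uv in[(209,213),(247,244),(222,233),(288,271),(340,300)]:print('scene',onz(cs,*uv,.008))
for uv in[(250,311),(286,262),(280,288),(302,237)]:print('side',onz(cd,*uv,.008))
a=cv2.imread('pics/scene0.png');b=cv2.imread('pics/side0.png')
def cr(im,x,y,w,h):return cv2.resize(im[y:y+h,x:x+w],(400,300),interpolation=cv2.INTER_CUBIC)
m=np.vstack([np.hstack([cr(a,180,190,100,75),cr(a,320,205,128,96)+0]),np.hstack([cr(b,220,235,116,87),cr(b,270,110,96,72)])])
cv2.imwrite('pics/m1.png',m)
E
```

```text
scene [0.5054 0.1749 0.008 ]
scene [0.4831 0.0085 0.008 ]
scene [0.4712 0.0842 0.008 ]
scene [ 0.4786 -0.1279  0.008 ]
scene [ 0.4856 -0.2671  0.008 ]
side [0.5021 0.1783 0.008 ]
side [0.4836 0.0037 0.008 ]
side [0.4676 0.0936 0.008 ]
side [ 0.4776 -0.1034  0.008 ]
```

View pics/m1.png

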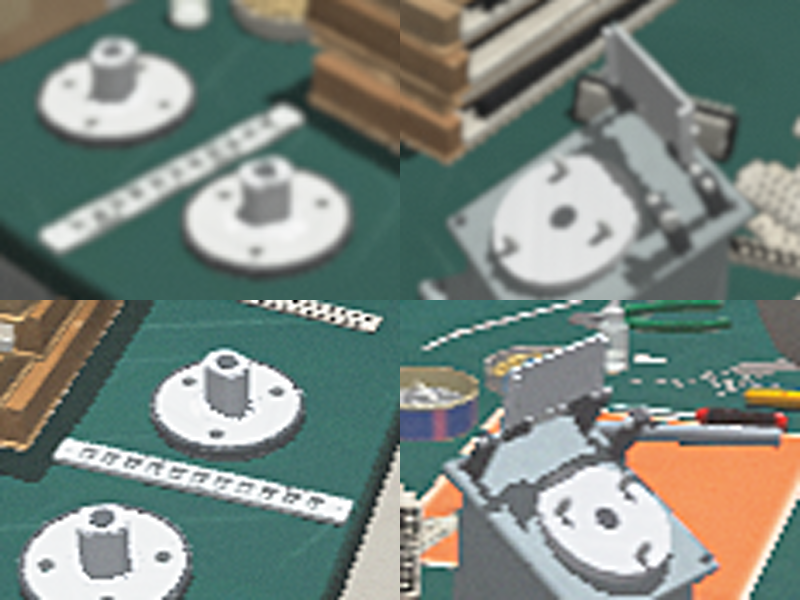

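```bash
python3 - <<'E'
from h import *
cs,cd=cam('scene'),cam('side')
def f(c,pts,sc,ox,oy,ctr):
    for p in pts:
        w=onz(c,ox+(p[0]+.5)/sc-.5,oy+(p[1]+.5)/sc-.5,.008)[:2]; d=w-ctr
        print(w,d,np.hypot(*d),np.degrees(np.arctan2(d[1],d[0])))
print('R scene');f(cs,[(225,195),(322,203),(255,250)],4,180,190,[.4834,.006])
print('R side');f(cd,[(190,382-300),(277,392-300),(217,433-300)],400/116,220,235,[.4834,.006])
print('L scene');f(cs,[(73,65),(138,63),(152,97),(92,122)],4,180,190,[.5037,.1766])
print('L side');f(cd,[(47,558-300),(160,557-300),(107,598-300)],400/116,220,235,[.5037,.1766])
print('flange centre rough')
a=ray(cs,320+563/400*128-400/400*128,205+217/300*96*1);b=ray(cd,270+(607-400)/400*96,110+(517-300)/300*72)
A=np.c_[a[1],-b[1]];t=np.linalg.lstsq(A,b[0]-a[0],rcond=None)[0]
p,q=a[0]+t[0]*a[1],b[0]+t[1]*b[1];print(p,q)
E
```

```text
R scene
[0.4799 0.0438] [-0.0035  0.0378] 0.0379863263018543 95.29555302967933
[ 0.5145 -0.0033] [ 0.0311 -0.0093] 0.03247482251242962 -16.68138794973498
[ 0.4562 -0.0083] [-0.0272 -0.0143] 0.03072071097291291 -152.25945592762247
R side
[ 0.5124 -0.0015] [ 0.029  -0.0075] 0.029921695038805606 -14.533944224727955
[ 0.4541 -0.0081] [-0.0293 -0.0141] 0.03248741466113743 -154.3389696360557
[0.4782 0.0446] [-0.0052  0.0386] 0.038970798977114515 97.74205127479748
L scene
[0.5068 0.2219] [0.0031 0.0453] 0.04541762415953161 86.1485283001012
[0.5378 0.1934] [0.0341 0.0168] 0.03806294000575316 26.217927644268165
[0.5181 0.156 ] [ 0.0144 -0.0206] 0.025167170483363817 -55.03524451864071
[0.4736 0.1611] [-0.0301 -0.0155] 0.03383918343205004 -152.79274087726498
L side
[0.5357 0.1841] [0.032  0.0075] 0.032837143820293097 13.29180536239043
[0.4734 0.1637] [-0.0303 -0.0129] 0.03295699677738233 -157.0280090737418
[0.4903 0.2044] [-0.0134  0.0278] 0.030819714810828115 115.71525944855574
flange centre rough
[ 0.4959 -0.3278  0.1053] [ 0.4945 -0.3275  0.1041]
```

The right-hand disc (y≈0.005) has three holes about 120° apart, so it is the one to fit. I'll move the wrist camera over it.

```bash
python3 -m creep '[[[-2.96,-2.67,0.3],[0,0,0]],[[-2.96,-2.67,0.3],[0,0,0]],[[-2.96,-2.67,0.3],[0,0,0]],[[-2.96,-2.67,0.3],[0,0,0]],[[-2.96,-2.67,0.3],[0,0,0]],[[-2.96,-2.67,0.3],[0,0,0]],[[-2.96,-2.67,0.3],[0,0,0]],[[-2.96,-2.67,0.3],[0,0,0]]]' - ; python3 -m creep '[[[-2.96,-2.67,0.3],[0,0,0]],[[-2.96,-2.67,0.3],[0,0,0]],[[-2.96,-2.67,0.3],[0,0,0]],[[-2.96,-2.67,0.3],[0,0,0]],[[-2.96,-2.67,0.3],[0,0,0]],[[-2.96,-2.67,0.3],[0,0,0]],[[0,0,0],[0,0,0]],[[0,0,0],[0,0,0]]]'
cat > snap.py <<'E'
from h import *; import sys,pickle
n=sys.argv[1]
s=arm.get_state(); c=viewer.camera_info('wrist'); im=viewer.grab_frame('wrist')
cv2.imwrite(f'pics/{n}.png',im[...,::-1]); pickle.dump((c,s),open(f'{n}.pkl','wb'))
print(s['time_s'],s['position'],s['ee_rot'],s['qpos'])
E
python3 snap.py w1
```

```text
time_s: 0.82
position: [0.3442, 0.2237, 0.2797]
ee_rot: [-0.0, 0.187, 0.982, 0.0]
force: [1.4, -0.3, -0.8]
width: 1.0
time_s: 1.48
position: [0.4504, 0.0086, 0.2616]
ee_rot: [-0.0, 0.191, 0.982, -0.001]
force: [-0.5, 1.0, -0.0]
width: 1.001
1.4833 [0.4504 0.0086 0.2616] [-0.0002  0.1906  0.9817 -0.0006] [-0.5128  0.1438  0.5113  1.8503 -0.075   1.1674  1.2109]
```

View pics/w1.png

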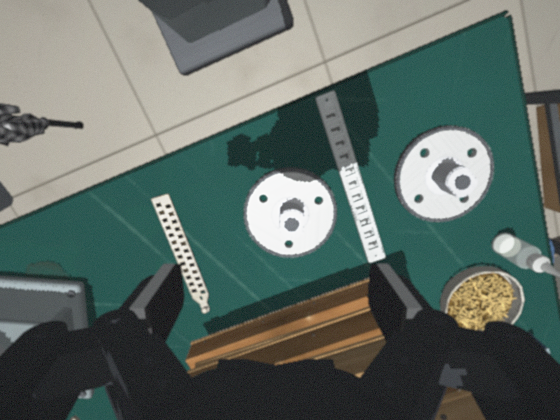

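Wrist view: the disc at about (290,214) has three holes, at (264,198), (318,200) and (289,244). The four-hole disc is at (445,172). The zinc strip lies between them. Next I'll zoom in to find the boss flats.

```bash
python3 - <<'E'
from h import *; import pickle
c,s=pickle.load(open('w1.pkl','rb'))
im=cv2.imread('pics/w1.png')
# rectify: world-aligned top view at z=.04 (boss top) and z=.008
def rect(z,cx,cy,half=.06,n=400):
    g=np.linspace(-half,half,n); X,Y=np.meshgrid(cx+g,cy-g) # right=+x, up=+y
    P=np.c_[X.ravel(),Y.ravel(),np.full(X.size,z)]
    uv=proj(c,P).astype(np.float32).reshape(n,n,2)
    return cv2.remap(im,uv[...,0],uv[...,1],cv2.INTER_CUBIC)
a,b=rect(.008,.483,.008),rect(.04,.483,.008,.03)
cv2.imwrite('pics/r1.png',np.hstack([a,b]))
for p in[(264,198),(318,200),(289,244)]: print(onz(c,*p,.008))
E
```

```text
[ 0.4557 -0.0062  0.008 ]
[0.4792 0.0463 0.008 ]
[ 0.5147 -0.0007  0.008 ]
```

View pics/r1.png

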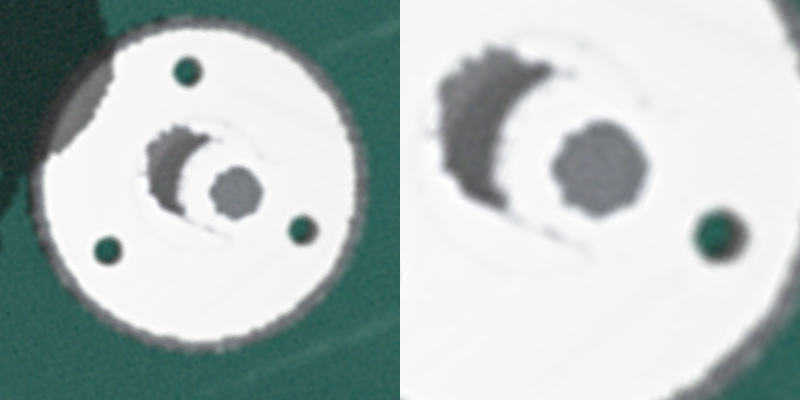

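The rectified view puts the disc centre at (0.483, 0.0128) with holes at -24°, 96° and 216°. The flats lie along -24° and measure about 24 mm apart, as specified. The jaws need to point along 66° and are now at 68°, so I'll descend.

```bash
python3 -m creep '[[[-0.57,0.32,3],[0,0,2]],[[-0.57,0.32,3],[0,0,0]],[[-0.57,0.32,3],[0,0,0]],[[-0.57,0.32,3],[0,0,0]],[[-0.57,0.32,3],[0,0,0]],[[0,0,1.2],[0,0,0]],[[0,0,0],[0,0,0]]]' 0.2; python3 -m creep '[[[0,0,1.5],[0,0,0]],[[0,0,0],[0,0,0]],[[0,0,0],[0,0,0]]]'; python3 snap.py w2
```

```text
time_s: 2.12
position: [0.4796, 0.0173, 0.0965]
ee_rot: [-0.004, 0.203, 0.979, -0.001]
force: [0.0, 0.8, 0.9]
width: 0.6
time_s: 2.37
position: [0.4824, 0.0161, 0.0854]
ee_rot: [-0.0, 0.203, 0.979, 0.0]
force: [0.7, 0.1, 0.1]
width: 0.604
2.3667 [0.4824 0.0161 0.0854] [-0.0003  0.2034  0.9791  0.0004] [-0.4208  0.4511  0.4456  1.9719 -0.2726  0.7769  1.343 ]
```

```bash
python3 -m creep '[[[-0.19,-0.28,0],[0,0,0.5]],[[0,0,0],[0,0,0]],[[0,0,0],[0,0,0]]]';  python3 -m creep '[[[0,0,0],[0,0,0]],[[0,0,0],[0,0,0]],[[0,0,0],[0,0,0]],[[0,0,0],[0,0,0]],[[0,0,0],[0,0,0]],[[0,0,0],[0,0,0]]]' -1;  python3 -m creep '[[[0,0,-1],[0,0,0]],[[0,0,-2],[0,0,0]],[[0,0,-3],[0,0,0]],[[0,0,-3],[0,0,0]],[[0,0,-3],[0,0,0]],[[0,0,-2],[0,0,0]],[[0,0,0],[0,0,0]]]'
```

```text
time_s: 2.67
position: [0.4838, 0.0113, 0.0858]
ee_rot: [0.001, 0.209, 0.978, 0.0]
force: [0.2, -0.3, 0.1]
width: 0.599
time_s: 3.17
position: [0.4836, 0.0117, 0.0853]
ee_rot: [0.0, 0.209, 0.978, 0.0]
force: [-1.0, 0.9, 5.7]
width: 0.272
time_s: 3.75
position: [0.4856, 0.0112, 0.2289]
ee_rot: [0.004, 0.209, 0.978, 0.001]
force: [1.9, 0.0, -3.6]
width: 0.271
```

The disc is held: width is 23 mm on the flats and the force shows its weight. Next is the grinder pose, from the two pictures I already have.

```bash
cat >> h.py <<'E'
def tri(obs):
    A=np.zeros((3,3));b=np.zeros(3)
    for c,u,v in obs:
        o,d=ray(c,u,v); d=d/np.linalg.norm(d); M=np.eye(3)-np.outer(d,d); A+=M;b+=M@o
    return np.linalg.solve(A,b)
E
python3 - <<'E'
from h import *
cs,cd=cam('scene'),cam('side')
S=lambda x,y:(cs,320+(x-400+.5)/3.125-.5,205+(y+.5)/3.125-.5)
D=lambda x,y:(cd,270+(x-400+.5)/4.1667-.5,110+(y-300+.5)/4.1667-.5)
for n,a,b in[('ctr',S(563,217),D(607,517)),('gA-gL',S(608,32),D(505,375)),('gB-gR',S(692,112),D(607,340)),('gA-gR',S(608,32),D(607,340)),('gB-gL',S(692,112),D(505,375))]:
    p=tri([a,b]);print(n,p,[(proj(c,p)[0]-[u,v]) for c,u,v in(a,b)])
a=cv2.imread('pics/scene0.png');b=cv2.imread('pics/side0.png')
def cr(im,x,y,w,h):return cv2.resize(im[y:y+h,x:x+w],(400,600),interpolation=cv2.INTER_CUBIC)
cv2.imwrite('pics/m2.png',np.hstack([cr(a,338,215,100,150)[:600],cr(b,268,115,80,120)]))
E
```

```text
ctr [ 0.4956 -0.327   0.1055] [array([-0.0895,  0.1147]), array([-0.0661, -0.0765])]
gA-gL [ 0.5567 -0.306   0.2029] [array([ 0.6483, -0.9854]), array([0.4843, 0.6942])]
gB-gR [ 0.5146 -0.3876  0.2039] [array([-0.5102,  0.7407]), array([-0.3312, -0.4671])]
gA-gR [ 0.5038 -0.3318  0.2305] [array([-2.3684,  3.4893]), array([-1.6153, -2.3399])]
gB-gL [ 0.5707 -0.3645  0.173 ] [array([ 2.6703, -4.0066]), array([1.903 , 2.6501])]
```

View pics/m2.png

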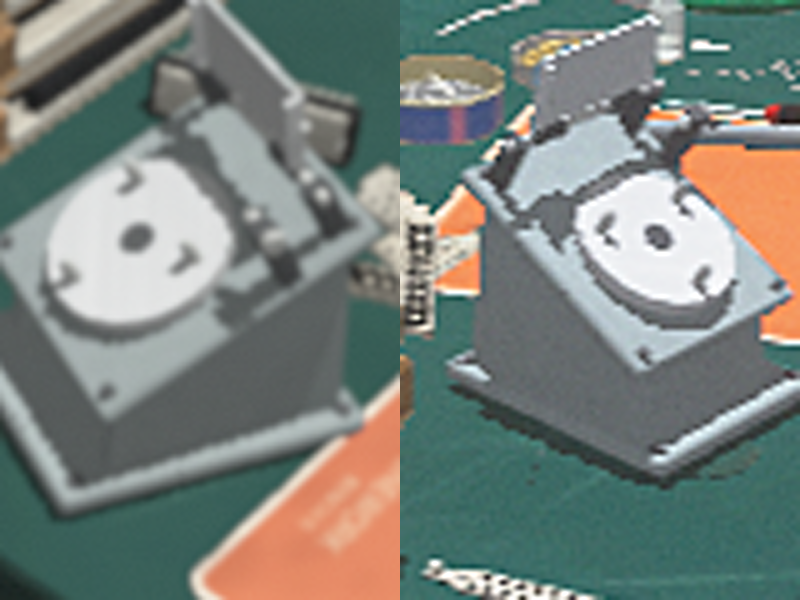

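```bash
python3 - <<'E'
from h import *
from scipy.optimize import least_squares
cs,cd=cam('scene'),cam('side')
S=lambda x,y:(cs,338+(x+.5)/4-.5,215+(y+.5)/4-.5)
D=lambda x,y:(cd,268+(x-400+.5)/5-.5,115+(y+.5)/5-.5)
foot=[(S(65,512),None),(S(360,425),None)]
pS=[onz(*S(65,512),0)[:2],onz(*S(360,425),0)[:2]];pD=[onz(*D(655,480),0)[:2],onz(*D(448,370),0)[:2]]
for p in(pS,pD): d=p[1]-p[0];print('foot',p,np.hypot(*d),np.degrees(np.arctan2(d[1],d[0])))
c0=np.array([.4956,-.327,.1055])
for yaw in(-27.3,):
  M=R.from_euler('ZY',[yaw,-30],degrees=True).as_matrix()  # x upslope,z normal
  print(M)
  for h in(0,.004,.008):
    for L in([S(130,178),S(68,272),S(185,260)],[D(607,228),D(683,203),D(703,280)]):
      out=[]
      for c,u,v in L:
        o,d=ray(c,u,v);n=M[:,2];t=(n@(c0+n*h-o))/(n@d);q=M.T@(o+t*d-c0);out+= [np.hypot(q[0],q[1])*1e3,np.degrees(np.arctan2(q[1],q[0]))]
      print(h,np.round(out,1))
E
```

```text
foot [array([ 0.4199, -0.3532]), array([ 0.5661, -0.4233])] 0.16211608002548789 -25.639751736768428
foot [array([ 0.4741, -0.2481]), array([ 0.6199, -0.332 ])] 0.16818490094791425 -29.932053682023422
[[ 0.7696  0.4586 -0.4443]
 [-0.3972  0.8886  0.2293]
 [ 0.5     0.      0.866 ]]
0 [ 36.9  66.1  36.  169.4  29.6 -66.2]
0 [  30.3   57.    32.9  -70.    35.2 -175.4]
0.004 [ 33.4  63.9  35.6 175.   32.6 -68.9]
0.004 [ 32.7  63.4  28.4 -70.6  36.7 178.1]
0.008 [  30.    61.3   35.4 -179.4   35.6  -71.2]
0.008 [ 35.6  68.9  23.9 -71.5  38.7 172.3]
```

Grinder yaw is about -27.5° (guard edge -27.3°, feet -25.6° and -29.9°), and the flange centre is about (0.4956, -0.327, 0.1055). The guard edge agrees with that within 2 mm. The studs are at roughly -63+120k degrees. Now I'll go to an oblique viewing pose with the disc in hand.

```bash
cat > tgt.py <<'E'
from h import *
c0=np.array([.4956,-.327,.1055]); YAW=-27.5; TH=-63.  # disc x angle in the flange frame
def flange(): return R.from_euler('ZY',[YAW,-30],degrees=True)
def tool_at(th=None):  # tool orientation for disc x at th : toolx=-discx, z=-n
    return flange()*R.from_euler('z',TH if th is None else th,degrees=True)*R.from_matrix(np.diag([-1,1,-1]))
def go(pos,rot):
    s=arm.get_state();Rc=q2R(s['ee_rot']);p=s['position']
    print('shift cm (current axes)',Rc.inv().apply(pos-p)*100,'shift in target axes',rot.inv().apply(pos-p)*100,'turn deg',np.degrees((Rc.inv()*rot).as_rotvec()),'dist',np.linalg.norm(pos-p)*100)
E
python3 - <<'E'
from tgt import *
rt=tool_at();tx=rt.as_matrix()[:,0];n=-rt.as_matrix()[:,2];print(tx,n)
go(c0+.24*n-.09*tx,rt)
E
```

```text
[ 0.0627  0.9719 -0.227 ] [-0.4435  0.2309  0.866 ]
shift cm (current axes) [ -5.8803 -37.9219 -10.6148] shift in target axes [-39.0084  -6.1673  -5.063 ] turn deg [-15.3021 -27.2897  64.7786] dist 39.81611184142034
```

```bash
python3 -m creep '[[[-0.59,-3.79,-1.06],[0,0,0]],[[-0.59,-3.79,-1.06],[0,0,0]],[[-0.59,-3.79,-1.06],[0,0,0]],[[-0.59,-3.79,-1.06],[0,0,0]],[[-0.59,-3.79,-1.06],[0,0,0]],[[-0.59,-3.79,-1.06],[0,0,0]],[[-0.59,-3.79,-1.06],[0,0,0]],[[-0.59,-3.79,-1.06],[0,0,0]]]'; python3 -m creep '[[[-0.59,-3.79,-1.06],[0,0,0]],[[-0.59,-3.79,-1.06],[0,0,0]],[[0,0,0],[-1.39,-2.48,5.89]],[[0,0,0],[-1.39,-2.48,5.89]],[[0,0,0],[-1.39,-2.48,5.89]],[[0,0,0],[-1.39,-2.48,5.89]],[[0,0,0],[-1.39,-2.48,5.89]],[[0,0,0],[-1.39,-2.48,5.89]]]';python3 -m creep '[[[0,0,0],[-1.39,-2.48,5.89]],[[0,0,0],[-1.39,-2.48,5.89]],[[0,0,0],[-1.39,-2.48,5.89]],[[0,0,0],[-1.39,-2.48,5.89]],[[0,0,0],[-1.39,-2.48,5.89]],[[0,0,0],[0,0,0]],[[0,0,0],[0,0,0]],[[0,0,0],[0,0,0]]]'; python3 snap.py w3; python3 -c "
from tgt import *
rt=tool_at();tx=rt.as_matrix()[:,0];n=-rt.as_matrix()[:,2]
go(c0+.24*n-.09*tx,rt)"
```

```text
time_s: 4.42
position: [0.4008, -0.2852, 0.3079]
ee_rot: [-0.002, 0.209, 0.978, 0.001]
force: [0.8, -0.3, -4.6]
width: 0.271
time_s: 5.08
position: [0.381, -0.3578, 0.3278]
ee_rot: [0.137, 0.495, 0.857, 0.044]
force: [0.3, 0.5, -4.1]
width: 0.269
time_s: 5.75
position: [0.382, -0.358, 0.3295]
ee_rot: [0.242, 0.686, 0.682, 0.075]
force: [0.5, 0.3, -4.0]
width: 0.267
5.75 [ 0.382  -0.358   0.3295] [0.2422 0.6857 0.6823 0.075 ] [-0.0558 -0.0615  0.8362  1.9481 -0.1493  0.7486  0.8703]
shift cm (current axes) [-0.1284  0.2721 -0.2558] shift in target axes [-0.1274  0.2754 -0.2528] turn deg [-0.6172 -0.028   0.2416] dist 0.39495039953415323
```

View pics/w3.png

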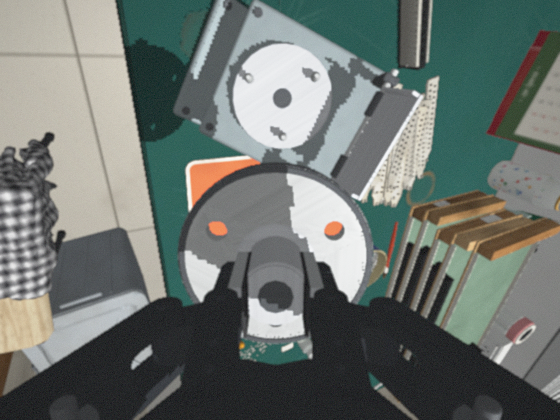

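The flange shows clearly at (282,97), with studs near (247,76), (314,73) and (280,134). The held disc is below it, with holes at (218,229) and (333,229). I'll rectify both onto their own planes to measure the angles.

```bash
python3 - <<'E'
from tgt import *; import pickle
c,s=pickle.load(open('w3.pkl','rb')); im=cv2.imread('pics/w3.png')
def rect(o,M,half,n=400,h=0):
    g=np.linspace(-half,half,n); X,Y=np.meshgrid(g,-g)
    P=o+X.reshape(-1,1)*M[:,0]+Y.reshape(-1,1)*M[:,1]+h*M[:,2]
    uv=proj(c,P).astype(np.float32).reshape(n,n,2)
    return cv2.remap(im,uv[...,0],uv[...,1],cv2.INTER_CUBIC)
a=rect(c0,flange().as_matrix(),.06)
Rt=q2R(s['ee_rot'])*R.from_matrix(np.diag([-1,1,-1])) # disc frame expected
o=s['position']-Rt.as_matrix()[:,2]*.0853
b=rect(o,Rt.as_matrix(),.06,h=.008)
for p in(a,b): cv2.circle(p,(200,200),3,(0,0,255),1)
cv2.imwrite('pics/r3.png',np.hstack([a,b]))
M=Rt.as_matrix()
for u,v in[(218,229),(333,229)]:
    O,d=ray(c,u,v); t=(M[:,2]@(o+.008*M[:,2]-O))/(M[:,2]@d); q=M.T@(O+t*d-o); print(q*1e3,np.hypot(*q[:2])*1e3,np.degrees(np.arctan2(q[1],q[0])))
E
```

```text
[-19.4193 -28.1099   8.    ] 34.16541838696589 -124.63800881882268
[-19.363   29.2223   8.    ] 35.05523924673087 123.52882042177724
```

View pics/r3.png

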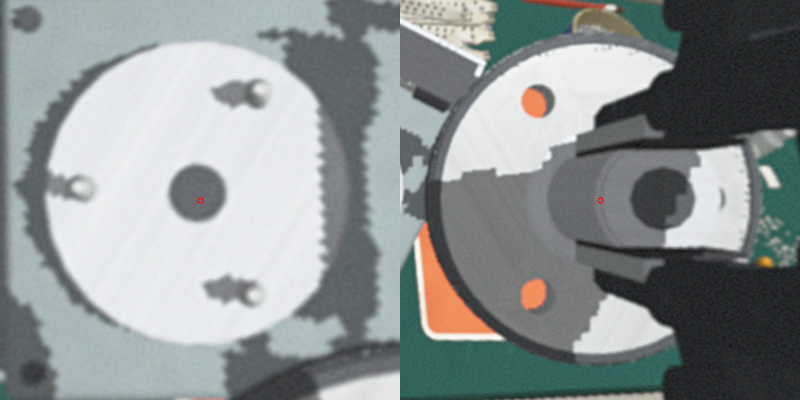

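```bash
python3 - <<'E'
from tgt import *; import pickle
from scipy.optimize import least_squares
c,s=pickle.load(open('w3.pkl','rb')); F=flange().as_matrix()
E=np.array(c['extrinsics']);print('cam in flange',F.T@(E[:3,3]-c0))
pix=np.array([(258,92),(82,188),(253,293)],float)
g=(pix-199.5)*.12/399; P0=c0+g[:,:1]*F[:,0]-g[:,1:]*F[:,1]; uv=proj(c,P0);print(uv)
for h in(.011,.014,.016):
    out=[]
    for u,v in uv:
        O,d=ray(c,u,v); t=(F[:,2]@(c0+h*F[:,2]-O))/(F[:,2]@d); out.append((F.T@(O+t*d-c0))[:2])
    out=np.array(out)*1e3
    f=lambda p:np.concatenate([out[i]-p[:2]-34*np.array([np.cos(np.radians(p[2]+a)),np.sin(np.radians(p[2]+a))]) for i,a in enumerate((120,240,0))])
    r=least_squares(f,[0,0,-60]);print(h,r.x,np.round(r.fun,1))
E
```

```text
cam in flange [ 0.0049 -0.0147  0.3075]
[[315.2903  76.0669]
 [248.7977  77.8851]
 [282.8497 136.1925]]
0.011 [ -0.3558   1.9406 -61.4553] [-0.2 -0.3  0.4  0.  -0.2  0.3]
0.014 [ -0.3025   1.7727 -61.4553] [-0.4 -0.6  0.8 -0.  -0.4  0.6]
0.016 [ -0.2669   1.6607 -61.4553] [-0.5 -0.8  1.  -0.  -0.5  0.8]
```

```bash
cat >> tgt.py <<'E'
c0=c0+flange().apply([-.0005,.0020,0]); TH=-61.0; OFF=np.array([-.0018,.0006])
def place(gap):
    rt=tool_at(); D=(rt*R.from_matrix(np.diag([-1,1,-1]))).as_matrix()
    return c0+D[:,2]*(.0853+gap)-OFF[0]*D[:,0]-OFF[1]*D[:,1], rt
E
python3 -c "
from tgt import *
go(*place(.03)); print(c0)"
```

```text
shift cm (current axes) [ 8.8841  0.4371 12.2178] shift in target axes [ 8.8768  0.5781 12.2172] turn deg [-0.6167 -0.0388 -1.7583] dist 15.112631279817979
[ 0.4961 -0.325   0.1052]
```

```bash
python3 -m creep '[[[0,0,0],[-0.6,0,-1.75]],[[3,0.2,2],[0,0,0]],[[3,0.2,2],[0,0,0]],[[2.88,0.18,2.2],[0,0,0]],[[0,0,3],[0,0,0]],[[0,0,2],[0,0,0]],[[0,0,1],[0,0,0]],[[0,0,0],[0,0,0]]]'; python3 -m creep '[[[0,0,0],[0,0,0]],[[0,0,0],[0,0,0]]]'; python3 snap.py w4;  python3 -c "
from tgt import *
go(*place(.03))
a=viewer.grab_frame('scene')[230:305,320:420];b=viewer.grab_frame('side')[120:195,280:380]
w=cv2.imread('pics/w4.png')[:,:,::-1]
cv2.imwrite('pics/m4.png',np.vstack([np.hstack([cv2.resize(x,(400,300),interpolation=cv2.INTER_CUBIC) for x in(a,b)]),cv2.resize(w[130:280,80:480],(800,300),interpolation=cv2.INTER_CUBIC)])[...,::-1])"
```

```text
time_s: 6.47
position: [0.4449, -0.2998, 0.2034]
ee_rot: [0.246, 0.674, 0.692, 0.074]
force: [-0.8, 0.1, -3.8]
width: 0.27
time_s: 6.63
position: [0.4452, -0.3009, 0.2071]
ee_rot: [0.249, 0.674, 0.691, 0.075]
force: [-0.1, -0.1, -2.6]
width: 0.272
6.6333 [ 0.4452 -0.3009  0.2071] [0.2491 0.6743 0.6911 0.0752] [-0.051   0.151   0.7126  2.1247 -0.4451  0.4124  1.0195]
shift cm (current axes) [ 0.1175 -0.1701  0.1407] shift in target axes [ 0.1176 -0.1694  0.1415] turn deg [ 0.1996  0.0851 -0.1085] dist 0.2501044869676022
```

View pics/m4.png

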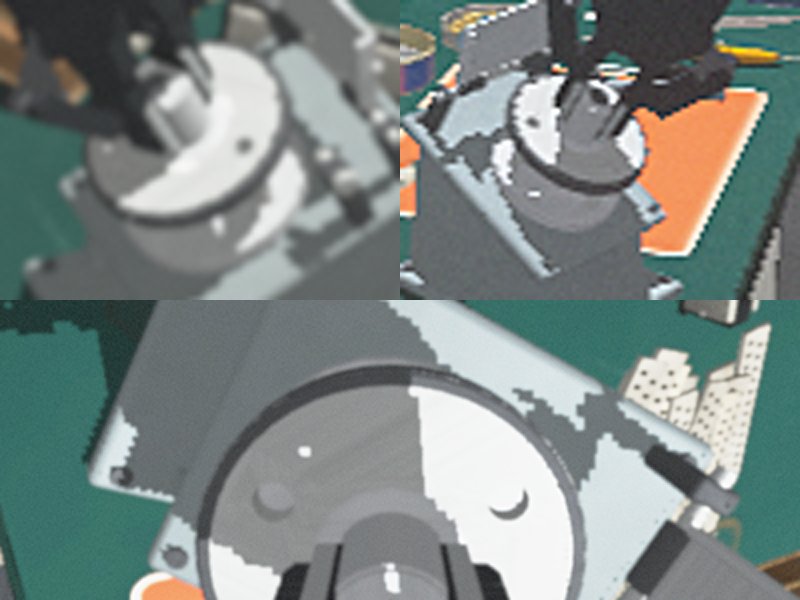

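Scene and side crops show the held disc hovering concentric over the flange, boss gripped. I'll correct the residual and lower to just above the studs.

```bash
python3 -m creep '[[[0.12,-0.17,0.14],[0.2,0.1,-0.1]],[[0,0,0.6],[0,0,0]],[[0,0,0.6],[0,0,0]],[[0,0,0],[0,0,0]],[[0,0,0],[0,0,0]],[[0,0,0],[0,0,0]]]'; python3 -c "
from tgt import *
go(*place(.018));s=arm.get_state();print(s['joint_velocities'],s['force'])"
```

```text
time_s: 7.28
position: [0.4494, -0.3022, 0.1942]
ee_rot: [0.247, 0.674, 0.692, 0.075]
force: [-0.6, 0.3, -4.4]
width: 0.265
shift cm (current axes) [-0.0878  0.0548 -0.0291] shift in target axes [-0.0879  0.0548 -0.029 ] turn deg [-0.0464 -0.0728 -0.0133] dist 0.1075300734091372
[-0.0022 -0.0027  0.005  -0.0001 -0.0038 -0.0022  0.004 ] [-0.5589  0.2936 -4.432 ]
```

```bash
for i in 1 2 3 4; do python3 -m creep '[[[0,0,0],[0,0,0]]]' >/dev/null; python3 -c "
from tgt import *
go(*place(.018));print(arm.get_state()['force'])"; done
```

```text
shift cm (current axes) [-0.08    0.0459 -0.0254] shift in target axes [-0.0801  0.0459 -0.0253] turn deg [-0.0347 -0.065  -0.0157] dist 0.09568967517218252
[-0.469  -0.3593 -3.1971]
shift cm (current axes) [-0.0865  0.0406 -0.0285] shift in target axes [-0.0866  0.0406 -0.0284] turn deg [-0.0308 -0.0697 -0.0111] dist 0.09974564826956628
[-0.3847 -0.431  -3.8824]
shift cm (current axes) [-0.0948  0.0515 -0.0395] shift in target axes [-0.0949  0.0515 -0.0393] turn deg [-0.0469 -0.0775 -0.0119] dist 0.11488230016470319
[ 0.0849 -0.4387 -3.7632]
shift cm (current axes) [-0.1003  0.0578 -0.0487] shift in target axes [-0.1004  0.0578 -0.0485] turn deg [-0.0594 -0.0819 -0.0072] dist 0.12559439169986142
[-0.4503  0.278  -4.6782]
```

```bash
python3 -m creep '[[[-0.09,0.05,0],[0,0,0]],[[0,0,0.2],[0,0,0]],[[0,0,0.2],[0,0,0]],[[0,0,0],[0,0,0]],[[0,0,0],[0,0,0]]]'; python3 -c "
from tgt import *
go(*place(.014));print(arm.get_state()['force'])"; python3 -m creep '[[[0,0,0.2],[0,0,0]],[[0,0,0.2],[0,0,0]],[[0,0,0],[0,0,0]],[[0,0,0],[0,0,0]]]'; python3 -c "
from tgt import *
go(*place(.010));s=arm.get_state();print(s['force'],s['torque'])"
```

```text
time_s: 8.03
position: [0.4515, -0.3039, 0.1904]
ee_rot: [0.247, 0.674, 0.692, 0.074]
force: [-0.3, 0.3, -4.3]
width: 0.266
shift cm (current axes) [-0.0234  0.0427 -0.0859] shift in target axes [-0.0235  0.0429 -0.0858] turn deg [-0.113  -0.0945 -0.0116] dist 0.09875955983539818
[-0.3269  0.2833 -4.3312]
time_s: 8.37
position: [0.4533, -0.3048, 0.1871]
ee_rot: [0.247, 0.674, 0.692, 0.075]
force: [0.5, 0.6, -3.5]
width: 0.269
shift cm (current axes) [-0.0206  0.0351 -0.0797] shift in target axes [-0.0207  0.0353 -0.0796] turn deg [-0.1012 -0.091  -0.0108] dist 0.08953795465978438
[ 0.5384  0.5821 -3.4555] [0.454  0.9141 0.0361]
```

```bash
python3 -m creep '[[[-0.02,0.03,0.2],[0,0,0]],[[0,0,0.2],[0,0,0]],[[0,0,0],[0,0,0]],[[0,0,0],[0,0,0]]]'; python3 -c "
from tgt import *
go(*place(.005));print(arm.get_state()['force'])"; python3 -m creep '[[[0,0,0.2],[0,0,0]],[[0,0,0.1],[0,0,0]],[[0,0,0],[0,0,0]],[[0,0,0],[0,0,0]]]'; python3 -c "
from tgt import *
go(*place(.002));s=arm.get_state();print(s['force'],s['torque'])"
```

```text
time_s: 8.7
position: [0.4554, -0.3059, 0.1838]
ee_rot: [0.247, 0.674, 0.692, 0.075]
force: [-0.5, -0.4, -4.6]
width: 0.27
shift cm (current axes) [-0.0014  0.0049  0.0204] shift in target axes [-0.0013  0.0049  0.0205] turn deg [-0.1003 -0.0911 -0.0124] dist 0.021072184124496945
[-0.5458 -0.4134 -4.6248]
time_s: 9.03
position: [0.4567, -0.3066, 0.1813]
ee_rot: [0.247, 0.674, 0.692, 0.075]
force: [-0.8, -0.5, -4.2]
width: 0.269
shift cm (current axes) [ 0.0015 -0.0003  0.0288] shift in target axes [ 0.0015 -0.0003  0.0288] turn deg [-0.0893 -0.0875 -0.0122] dist 0.028834902391145445
[-0.8107 -0.4629 -4.2157] [0.42   0.8083 0.0166]
```

```bash
for i in 1; do python3 -m creep '[[[0,0,0.2],[0,0,0]],[[0,0,0.2],[0,0,0]],[[0,0,0],[0,0,0]],[[0,0,0],[0,0,0]]]'; done; python3 -c "
from tgt import *
go(*place(0));s=arm.get_state();print(s['force'],s['torque'])"
python3 -c "
from tgt import *
a=viewer.grab_frame('scene')[230:305,320:420];b=viewer.grab_frame('side')[120:195,280:380]
cv2.imwrite('pics/m5.png',np.hstack([cv2.resize(x,(400,300),interpolation=cv2.INTER_CUBIC) for x in(a,b)])[...,::-1])"
```

```text
time_s: 9.37
position: [0.4578, -0.3075, 0.1795]
ee_rot: [0.247, 0.674, 0.692, 0.076]
force: [-14.9, 7.7, 15.5]
width: 0.271
shift cm (current axes) [ 0.044  -0.0113  0.0003] shift in target axes [ 0.044  -0.0113  0.0002] turn deg [ 0.0254 -0.1852 -0.089 ] dist 0.045449537667870306
[-14.9279   7.6874  15.5115] [1.0266 1.4276 0.3193]
```

View pics/m5.png

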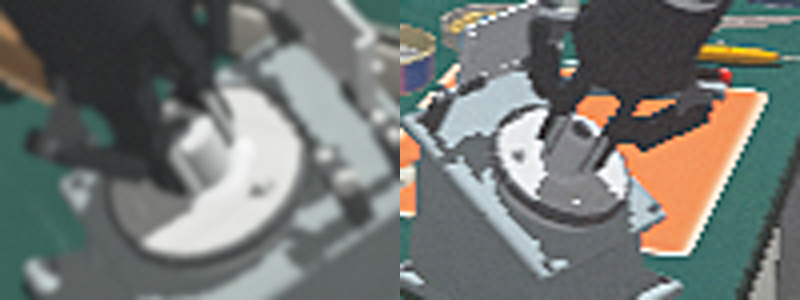

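The disc is on the studs: contact force is about 26 N along the flange axis, with the computed gap at 0.0 mm. A stud tip shows in the hole at (262,188) of the scene crop. I'll press slightly more to confirm the seat, then release.

```bash
python3 -m creep '[[[0.0,0,0.2],[0,0,0]],[[0,0,0],[0,0,0]],[[0,0,0],[0,0,0]]]'; python3 -c "
from tgt import *
go(*place(0));s=arm.get_state();print(s['force'],s['torque'])"; python3 -m creep '[[[0,0,-0.25],[0,0,0]],[[0,0,0],[0,0,0]],[[0,0,0],[0,0,0]]]'; python3 -c "
from tgt import *
go(*place(0));s=arm.get_state();print(s['force'],s['torque'])"
```

```text
time_s: 9.72
position: [0.4578, -0.3078, 0.1793]
ee_rot: [0.247, 0.674, 0.692, 0.078]
force: [-29.4, 17.4, 37.9]
width: 0.266
shift cm (current axes) [ 0.0619 -0.0032 -0.0144] shift in target axes [ 0.0618 -0.0031 -0.0147] turn deg [ 0.1211 -0.3189 -0.1539] dist 0.06362125996149785
[-29.358   17.4067  37.9288] [1.6269 2.4448 0.4878]
time_s: 9.97
position: [0.458, -0.3078, 0.1797]
ee_rot: [0.247, 0.674, 0.691, 0.076]
force: [-12.2, 6.8, 12.8]
width: 0.267
shift cm (current axes) [ 0.0761 -0.0386  0.0015] shift in target axes [ 0.0761 -0.0385  0.0014] turn deg [ 0.0316 -0.0918 -0.0995] dist 0.08529557544114295
[-12.1778   6.7599  12.8122] [1.     1.1573 0.1492]
```

```bash
python3 -m creep '[[[0,0,-0.1],[0,0,0]],[[0,0,0],[0,0,0]],[[0,0,0],[0,0,0]],[[0,0,0],[0,0,0]],[[0,0,0],[0,0,0]],[[0,0,0],[0,0,0]]]' 0.1; python3 -m creep '[[[0,0,-1],[0,0,0]],[[0,0,-1],[0,0,0]],[[0,0,-2],[0,0,0]],[[0,0,-3],[0,0,0]],[[0,0,-3],[0,0,0]],[[0,0,-2],[0,0,0]],[[0,0,0],[0,0,0]]]';python3 -m creep '[[[-2,0,-1],[0,0,0]],[[-3,0,-1],[0,0,0]],[[-3,0,0],[0,0,0]],[[0,0,0],[0,0,0]],[[0,0,0],[0,0,0]]]'; python3 snap.py w6; python3 - <<'E'
from tgt import *; import pickle
c,s=pickle.load(open('w6.pkl','rb')); im=cv2.imread('pics/w6.png')
F=flange().as_matrix()
def rect(h,half=.06,n=400):
    g=np.linspace(-half,half,n); X,Y=np.meshgrid(g,-g)
    P=c0+X.reshape(-1,1)*F[:,0]+Y.reshape(-1,1)*F[:,1]+h*F[:,2]
    uv=proj(c,P).astype(np.float32).reshape(n,n,2)
    return cv2.remap(im,uv[...,0],uv[...,1],cv2.INTER_CUBIC)
a=viewer.grab_frame('scene')[215:305,318:438];b=viewer.grab_frame('side')[105:195,270:390]
cv2.imwrite('pics/m6.png',np.vstack([np.hstack([cv2.resize(x,(400,300),interpolation=cv2.INTER_CUBIC)[...,::-1] for x in(a,b)]),np.hstack([rect(.008)[50:350],cv2.resize(im[:315,:420],(400,300))])]))
E
```

```text
time_s: 10.47
position: [0.4581, -0.3073, 0.1792]
ee_rot: [0.247, 0.674, 0.692, 0.075]
force: [0.1, 0.5, 0.7]
width: 0.549
time_s: 11.05
position: [0.4055, -0.2804, 0.2875]
ee_rot: [0.25, 0.673, 0.691, 0.077]
force: [1.1, 0.4, 0.4]
width: 0.549
time_s: 11.47
position: [0.3928, -0.3549, 0.32]
ee_rot: [0.247, 0.676, 0.69, 0.074]
force: [0.5, 0.7, -0.7]
width: 0.55
11.4667 [ 0.3928 -0.3549  0.32  ] [0.2475 0.6757 0.6905 0.0735] [-0.2245 -0.0537  0.9884  1.9647 -0.1505  0.709   0.8857]
```

View pics/m6.png

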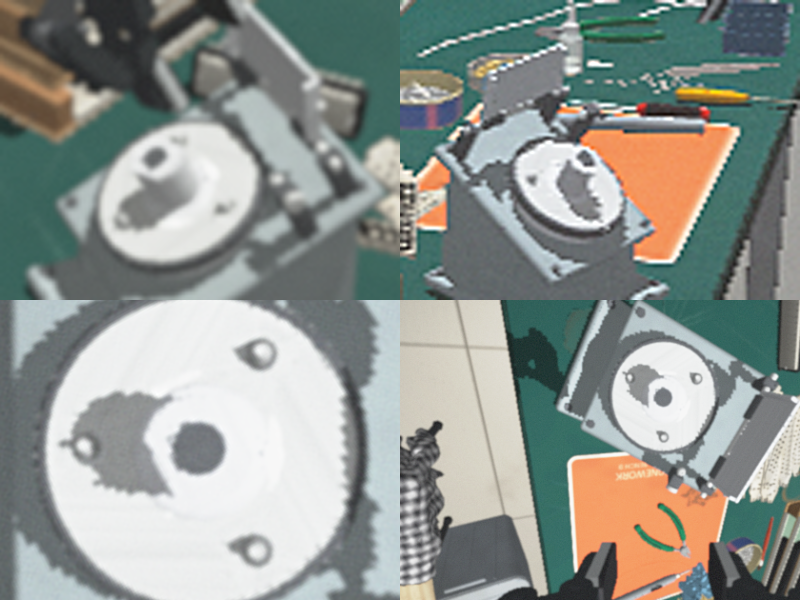

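The disc is home, with a stud tip showing centred in each of its three holes. Now the guard: I'll work out the path in the flange frame, with the fingers closed and tool y turned up the slope.

```bash
cat >> tgt.py <<'E'
def guard(u,h,y=0):  # closed fingertip centre at flange coords, tool y up the slope, z=-n
    F=flange().as_matrix(); rt=R.from_matrix(np.c_[F[:,1],F[:,0],-F[:,2]])
    return c0+F@np.array([u,y,h+.073]), rt
def tip():
    s=arm.get_state(); F=flange().as_matrix()
    print('tip u,y,h mm',(F.T@(s['position']+.073*q2R(s['ee_rot']).as_matrix()[:,2]-c0))*1e3,'force u,y,n',F.T@s['force'])
E
python3 -c "
from tgt import *
tip();go(*guard(.118,.11)); go(*guard(.118,.05))"
```

```text
tip u,y,h mm [ 37.9748 -70.2452 151.0466] force u,y,n [ 0.0494  0.2854 -0.495 ]
shift cm (current axes) [ 2.2596 10.398   4.0799] shift in target axes [7.0377 7.9684 4.1046] turn deg [-0.2361 -0.169  29.0923] dist 11.396093954222952
shift cm (current axes) [ 2.2366 10.4173 10.0798] shift in target axes [ 7.0377  7.9684 10.1046] turn deg [-0.2361 -0.169  29.0923] dist 14.667166254835657
```

```bash
python3 -m creep '[[[0,0,0],[0,0,5.8]],[[0,0,0],[0,0,5.8]],[[0,0,0],[0,0,5.8]],[[0,0,0],[0,0,5.8]],[[0,0,0],[0,0,5.9]],[[2.35,2.65,0],[0,0,0]],[[2.35,2.65,0],[0,0,0]],[[2.35,2.65,0],[0,0,0]]]' -1; python3 -m creep '[[[0,0,1],[0,0,0]],[[0,0,1],[0,0,0]],[[0,0,0],[0,0,0]],[[0,0,0],[0,0,0]],[[0,0,0],[0,0,0]]]'; python3 -c "
from tgt import *
tip();go(*guard(.118,.05));print(arm.get_state()['width'])"
```

```text
time_s: 12.28
position: [0.4881, -0.3201, 0.3589]
ee_rot: [0.219, 0.826, 0.501, 0.135]
force: [0.5, -0.3, -0.3]
width: 0.001
time_s: 12.7
position: [0.4956, -0.3263, 0.3419]
ee_rot: [0.22, 0.827, 0.501, 0.134]
force: [0.6, 0.1, -0.1]
width: 0.001
tip u,y,h mm [118.2426  -1.333  131.882 ] force u,y,n [ 0.3875  0.3229 -0.2915]
shift cm (current axes) [ 0.1323 -0.0221  8.1884] shift in target axes [ 0.1407 -0.0442  8.1882] turn deg [-0.1564 -0.0583 -0.1112] dist 8.18949407823941
0.0011177385428289806
```

Well aligned. Descending behind the guard, then a push towards -u.

```bash
python3 -m creep '[[[0.14,0,2],[0,0,0]],[[0,0,2],[0,0,0]],[[0,0,2],[0,0,0]],[[0,0,1.5],[0,0,0]],[[0,0,0.6],[0,0,0]],[[0,0,0],[0,0,0]],[[0,0,0],[0,0,0]]]'; python3 -c "
from tgt import *
tip()"; python3 -m creep '[[[0,-1,0],[0,0,0]],[[0,-1,0],[0,0,0]],[[0,-1,0],[0,0,0]],[[0,-1,0],[0,0,0]],[[0,0,0],[0,0,0]]]';  python3 -c "
from tgt import *
tip()"
```

```text
time_s: 13.28
position: [0.5322, -0.3444, 0.2728]
ee_rot: [0.221, 0.826, 0.5, 0.134]
force: [-0.1, -1.1, 0.4]
width: 0.004
tip u,y,h mm [119.1726  -0.4942  51.6242] force u,y,n [ 0.5351 -1.0064  0.128 ]
time_s: 13.7
position: [0.5003, -0.3277, 0.2528]
ee_rot: [0.22, 0.827, 0.5, 0.135]
force: [-0.3, 0.1, -0.1]
width: 0.0
tip u,y,h mm [77.9428 -0.2742 52.2794] force u,y,n [-0.316  -0.0508  0.1116]
```

```bash
python3 -m creep '[[[0,-0.7,0],[0,0,0]],[[0,-0.7,0.0],[0,0,0]],[[0,-0.5,0.3],[0,0,0]],[[0,0,0],[0,0,0]],[[0,0,0],[0,0,0]]]'; python3 -c "
from tgt import *
tip()"; python3 -m creep '[[[0,-0.3,0.5],[0,0,0]],[[0,-0.3,0.5],[0,0,0]],[[0,-0.2,0.4],[0,0,0]],[[0,0,0],[0,0,0]],[[0,0,0],[0,0,0]]]';  python3 -c "
from tgt import *
tip()
F=flange().as_matrix()
P=lambda phi,r,y:c0+F@np.array([.075-r*np.cos(phi),y,.020+r*np.sin(phi)])
for n in('scene','side'):
    c=cam(n);im=viewer.grab_frame(n);old=cv2.imread(f'pics/{n}0.png')[...,::-1]
    for y in(-.03,0,.03):
        u,v=proj(c,P(1.9,.036,y))[0].round().astype(int);print(n,(u,v),old[v,u],im[v,u])
"
```

```text
time_s: 14.12
position: [0.4882, -0.3208, 0.2397]
ee_rot: [0.22, 0.827, 0.5, 0.134]
force: [-1.0, 0.2, 1.2]
width: -0.002
tip u,y,h mm [59.269   0.0994 47.9413] force u,y,n [-0.2343 -0.2878  1.5265]
time_s: 14.53
position: [0.4882, -0.3209, 0.2232]
ee_rot: [0.22, 0.827, 0.501, 0.134]
force: [-0.5, -0.2, 1.4]
width: -0.002
tip u,y,h mm [51.0114  0.0053 33.5659] force u,y,n [ 0.3674 -0.3897  1.3804]
scene (np.int64(408), np.int64(239)) [119 120 120] [157 155 145]
scene (np.int64(400), np.int64(230)) [104 105 105] [ 59 100  92]
scene (np.int64(392), np.int64(221)) [106 107 106] [44 44 46]
side (np.int64(314), np.int64(123)) [133 136 138] [59 60 59]
side (np.int64(306), np.int64(126)) [126 131 136] [148 154 131]
side (np.int64(298), np.int64(129)) [121 123 126] [107 149 177]
```

The guard has left its open place and the fingers feel about 1.4 N. Now pressing down through the catch.

```bash
python3 -m creep '[[[0,-0.2,0.3],[0,0,0]],[[0,-0.2,0.3],[0,0,0]],[[0,-0.1,0.2],[0,0,0]],[[0,0,0],[0,0,0]]]'; python3 -c "
from tgt import *
tip()"; python3 -m creep '[[[0,0,0.2],[0,0,0]],[[0,0,0.2],[0,0,0]],[[0,0,0],[0,0,0]]]';  python3 -c "
from tgt import *
tip()";  python3 -m creep '[[[0,0,0.1],[0,0,0]],[[0,0,0.1],[0,0,0]],[[0,0,0],[0,0,0]]]';  python3 -c "
from tgt import *
tip()"
```

```text
time_s: 14.97
position: [0.4887, -0.321, 0.2148]
ee_rot: [0.221, 0.826, 0.501, 0.135]
force: [0.7, -0.1, -1.1]
width: 0.003
tip u,y,h mm [47.4075  0.2361 26.0518] force u,y,n [ 0.0302  0.192  -1.2355]
time_s: 15.22
position: [0.4896, -0.3214, 0.21]
ee_rot: [0.219, 0.827, 0.501, 0.134]
force: [-0.6, 0.4, 0.4]
width: 0.0
tip u,y,h mm [45.5765  0.2688 21.4463] force u,y,n [-0.4138  0.0618  0.6576]
time_s: 15.47
position: [0.49, -0.3217, 0.2093]
ee_rot: [0.219, 0.827, 0.501, 0.135]
force: [-8.7, 5.8, 10.2]
width: 0.0
tip u,y,h mm [45.6773  0.2609 20.6049] force u,y,n [-3.9369  1.1477 14.0666]
```

```bash
python3 -m creep '[[[0,0,0.1],[0,0,0]],[[0,0,0],[0,0,0]],[[0,0,0],[0,0,0]]]';  python3 -c "
from tgt import *
tip()"; python3 -m creep '[[[0,0,-0.5],[0,0,0]],[[0,0,-1],[0,0,0]],[[0,0,-2],[0,0,0]],[[0,0,-3],[0,0,0]],[[0,0,-3],[0,0,0]],[[0,0,-3],[0,0,0]]]'; python3 -m creep '[[[-3,0,-1],[0,0,0]],[[-3,0,-1],[0,0,0]],[[-3,0,0],[0,0,0]],[[0,0,0],[0,0,0]],[[0,0,0],[0,0,0]],[[0,0,0],[0,0,0]]]'; python3 snap.py w7; python3 - <<'E'
from tgt import *; tip()
im=cv2.imread('pics/w7.png')
a=viewer.grab_frame('scene')[215:305,318:438];b=viewer.grab_frame('side')[105:195,270:390]
sc=viewer.grab_frame('scene')
cv2.imwrite('pics/m7.png',np.vstack([np.hstack([cv2.resize(x,(400,300),interpolation=cv2.INTER_CUBIC)[...,::-1] for x in(a,b)]),np.hstack([cv2.resize(sc[...,::-1],(400,300)),cv2.resize(im,(400,300))])]))
E
```

```text
time_s: 15.72
position: [0.4901, -0.3219, 0.209]
ee_rot: [0.219, 0.827, 0.5, 0.135]
force: [-12.8, 8.8, 15.8]
width: -0.002
tip u,y,h mm [45.7226  0.2142 20.2503] force u,y,n [-5.428   1.8797 21.4241]
time_s: 16.22
position: [0.4348, -0.2939, 0.3165]
ee_rot: [0.22, 0.827, 0.5, 0.133]
force: [0.4, 1.8, 0.8]
width: 0.002
time_s: 16.72
position: [0.3856, -0.3682, 0.3334]
ee_rot: [0.219, 0.827, 0.501, 0.134]
force: [-0.0, 0.1, -0.8]
width: -0.004
16.7167 [ 0.3856 -0.3682  0.3334] [0.2194 0.8265 0.5007 0.1342] [-0.3109 -0.0661  1.1047  1.9294 -0.151   0.7525  0.4109]
tip u,y,h mm [ 46.2296 -88.2635 163.4292] force u,y,n [-0.2253 -0.3237  0.0853]
```

View pics/m7.png

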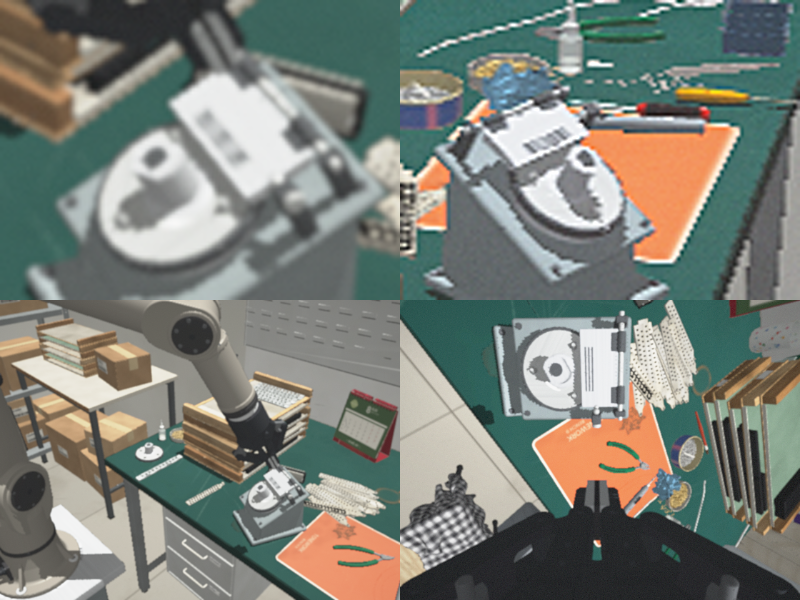

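The guard is shut over the seated disc and has stayed shut for about 1 s since I let go. The arm is clear, and the four-hole disc and both strips are undisturbed. Handing in.

```bash
python3 -c "
from plant import arm
print(arm.close_job())"
```

```text
the job is handed in; nothing more can be done
None
```

The three-hole disc is on the grinder's flange and the guard is shut and holding. I handed the job in at about 17 s of the 51 s allowed.

- **Disc:** I gripped it by the boss flats, turned it to line up with the studs and slid it on. It met a hard stop at a computed gap of 0.0 mm. Another 27 N or so (about 50 N in all at the wrist) moved it only about 0.15 mm more. After release, pictures showed a stud tip centred in all three holes.
- **Guard:** I swung it down from behind with closed fingers and pressed it to its stop at about 21 N. I never saw the snap itself as a distinct force step. About 1 s after I let go it was still shut in all three views, so the catch is holding.
- **Other objects:** The four-hole disc and both strips looked undisturbed in the last scene picture.

Some measurements disagreed slightly:
- **Grinder yaw:** it came out between -25.6° and -29.9°, and I used -27.5°.
- **Flange centre:** the first estimate was about 2 mm off and I corrected it from the wrist view.
- **Lateral offset:** the disc seated about 0.4–0.8 mm off the computed target, within the hole clearance.

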